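# Restock the teapot display: caddy forward, new set built up behind it

## Robot

A 6-joint arm with a two-finger parallel gripper is mounted at the origin on the work surface. World frame = base frame: x ahead of the robot, y to its left, z up, the work surface at z = 0. Lengths are in m, angles in rad, forces in N, time in s.
With the tool pointing down it reaches from about 0.375 to 0.975 m from the base axis. Payload 3.8 kg.
Tool frame: the origin (TCP) lies midway between the tips of the shut fingers; the grasp point (between the pads) lies 19 mm behind it; z points along the fingers, y is the line along which they close (so a half turn about z gives the same grasp; the last joint's range is limited). The gripper opens to 85 mm and grips with 20 to 120 N. Pads are 22 mm wide; open, the fingers measure 114 mm over their backs; the gripper's body (76 mm by 85 mm) begins 54 mm behind the grasp point. The pads swing forward as they close: fully open they stand 13 mm farther back than shut.
Start: joints at [-1.321, 0.264, 1.604, -0, 1.274, -0.037], TCP at [0.191, -0.647, 0.231] pointing down, gripper open.
Joint ranges: [-2.63, 2.63], [-0.94, 2.18], [0.31, 2.57], [-1.31, 4.45], [0, 2.66], [-2.55, 2.55]. Speed limits (rad/s): [2.57, 2.57, 3.14, 3.14, 3.14, 3.14].

## Interface

Orientations are given as a rotation vector (axis times angle).
In Python, from workcell import status, read_camera, workorder, masks_of gives the robot as it stands.
- The arm moves only by the tool drive_tool, never from a script. Its argument "rows" is a list of rows, each a list of 7 numbers: the turn, a rotation vector about the tool's x, y, z in degrees, then the shift along the tool's x, y, z in m, then the opening, from 0 (shut) to 1 (fully open). In form: [[ax, ay, az, tx, ty, tz, claw], ...]. A call has 1 to 8 rows; each row shifts and turns the commanded pose from where the row before left it, along the tool's axes as they then stand; what a row does not reach is not made up. A row lasts 1/12 s, in which the tool goes at most 41.7 mm and 7.16 degrees, less where a joint would pass 70% of its speed; a pose out of reach is approached as far as the arm can. A call is refused whole if a number of a shift passes 0.0417 or a number of a turn 7.16, either way. A call with a gripper value outside its range is refused whole. The fingers move at their own pace and stop on an object; "force" is the grip in N (left out, the last holds). Time passes only in rows, so rows that do not move let the fingers close. It gives the time, the measured TCP pose, the force, the opening and the grip force at its end, in the units of the state.
- status.read_state(): the state, without advancing time (a new reading comes with each control period).
- read_camera(name): name is "scene" or "top"; returns a dict with "color" (384x512x3 uint8, red, green, blue), "intrinsics" (3x3 intrinsics, pixels), "D" ([k1, k2, p1, p2, k3] as OpenCV has them; the pictures are not rectified), "world_from_camera" (4x4, takes a point from camera to world coordinates). Camera axes: x right, y up, looking along -z (the intrinsics and any distortion apply to the point x, -y, -z); pixel columns grow to the right and rows downward; lengths in m; the calibration is good to about 2 mm. A picture is of the moment at which its call begins. There is no depth.
- workorder.finish_job(): hands the job in; it is judged then, once.
Trained networks look in a picture, given as the dict that the camera call returned (one of the last four; its "shot" number tells which), for a name from the list of things; names that differ only in an ending like _2 or _b are one class to them, and where a whole thing is asked for, a point or a joint stands for the part that bears it (a point fixed in the world has none). Each returns a list of dicts, best first, with "score" (0 to 1); they miss things now and then, are a little off and sometimes report something else, mostly with a low value. They report only what shows in the picture. A call takes as long as a camera call. They do not tell look-alikes from the thing itself.
- masks_of(picture, name): "mask" (384x512 bool, what is visible of it) and "bbox" ([left, top, right, bottom] in pixels, round what is visible of it).
The state is a dict: "time": time; "q": joint angles; "joint_vel": joint speeds; "joint_torque": joint torques, N m; "tool_pos": TCP position; "tcp_rot": TCP orientation; "wrist_force": force on the tool from outside, world axes, zero at the start; "torque": the same for the moment, N m; "width": opening from 0.0 (shut) to 1.0 (fully open); "grip_force": force on a finger pad.
Only numpy, scipy, OpenCV 4.12 (cv2) and the standard library are available. Lean on these libraries where they do the work, as an engineer would, in place of code of your own. Each camera call takes 0.05 s, during which the arm holds its last target. There are 200 camera calls.

## Task

The front place on the display board, the cork mat at the end with the blank price card, has been sold empty: move the tea caddy forward onto the middle of that mat. Then build the new set in the freed place behind it, in this order: the round stand on the middle of the back mat, the small teapot sitting down in the stand's hollow with its spout and handle lying across the board, and last the lid that fits it, fully home. Put each thing down upright without letting it drop, and leave the big pot's lid and the tea cup where they are.

Things in the scene. Friction and masses are not known exactly. Their poses are not given: they have to be found in the camera images.
- board: Dark board, 330 long (its x) x 120 wide (its y), top 22 above the table; cannot move, but lies elsewhere at each start. Origin: on the table under its middle. Two flush round cork mats, 80 diameter, on its centre line at x = +75 and -75. At its front end (+x, the visitors' side, away from the robot) stands a blank card, 70 wide, to 48 above the board, 75 beyond the front mat's centre.
- mat_front (a point): Centre of the front cork mat, on the board's upper face (22 above the table), the mat nearer the price card; axes as the board's. Empty at the start.
- mat_back (a point): Centre of the back cork mat, on the board's upper face (22 above the table), the mat nearer the robot; axes as the board's. The caddy stands about on it at the start.
- caddy: Tea caddy of brown stoneware with its cap fixed on: a straight round jar, 58 diameter up to 60 high, then a cap 61 diameter to 75 high with a small knob, 87 in all; 0.18 to 0.36 kg. Origin: centre of its underside, z up. Stands on the back mat at the start.
- stand: Round brown stoneware stand (a thick saucer), 64 outer diameter, 18 high, with a hollow of 56 diameter and 7 deep in its top (hollow floor 11 above its underside); about 0.1 kg. Origin: centre of its underside, z up. Lies upright on the table.
- pot: Small lidless brown teapot standing on the table: 44 foot, 64 diameter belly (nearly straight-sided from 19 to 35 high), 51 rim at 50 high with a round mouth of 42. Spout along its +x, tip 64 from the axis and 57 high; ear handle on -x, to 61 from the axis. 0.12 to 0.24 kg. Grip the belly across its y axis. Origin: centre of its underside, z up; seated, it is 11 above the stand's origin.
- lid: The small teapot's lid, brown stoneware, right way up on the table: a 34 diameter neck 8 high below (4 play all round in the mouth), a 51 diameter cap from 8 to 14 high, a round knob of 15 diameter from 14 to 32 high (straight from 17 to 27) to grip it by. About 0.035 kg. Origin: centre of the neck's underside, z up; seated, it is 42 above the pot's origin.
- big_lid: The lid of the big lidless pot that stands on the steel turntable at the far left: the same shape but larger, 78 diameter cap, 58 diameter neck, 17 diameter knob, 32 high. Does not fit the small teapot; to be left where it lies. Origin: centre of its underside.
- cup: Small brown tea cup without handle, 56 diameter at the rim, 36 high, standing on the table near the left edge of the work area (+y); a bystander, to be left where it stands. Origin: centre of its underside.
Not all that is in view belongs to the job. Leave any blue look-alike of the lid alone.

How it is judged:
On the way, in this order (a step that is already met when the one before it is completed fails the run):
1. the caddy stands on the front mat, let go (horizontal distance between caddy and mat_front below 0.015 m and angle between caddy's own z axis and vertical below 0.08 rad and z of caddy in the frame of mat_front between -0.003 and 0.004 m and linear speed of caddy below 0.02 m/s and contact force between caddy and the fingers below 0.1 N), for 0.2 s.
2. the stand lies on the back mat, let go (horizontal distance between stand and mat_back below 0.015 m and angle between stand's own z axis and vertical below 0.08 rad and z of stand in the frame of mat_back between -0.003 and 0.004 m and linear speed of stand below 0.02 m/s and contact force between stand and the fingers below 0.1 N), for 0.2 s.
3. the small teapot sits in the stand, spout and handle across the board, let go (horizontal distance between pot and stand below 0.007 m and angle between pot's own z axis and vertical below 0.08 rad and angle between the x axis of pot and the y axis of board, either way round below 0.35 rad and z of pot in the frame of stand between 0.008 and 0.014 m and linear speed of pot below 0.02 m/s and contact force between pot and the fingers below 0.1 N), for 0.2 s.
4. the small lid is home in the teapot's mouth, let go (horizontal distance between lid and pot below 0.006 m and angle between lid's own z axis and vertical below 0.08 rad and z of lid in the frame of pot between 0.039 and 0.045 m and linear speed of lid below 0.02 m/s and contact force between lid and the fingers below 0.1 N), for 0.2 s.
At the end, for the whole second after the job is handed in: Caddy on the front mat, stand on the back mat (centred to 15 mm); pot on the floor of the stand's hollow (to 7 mm), spout line within 0.35 rad of square across the board, either way round; small lid fully down in the pot (to 6 mm); all upright, released, at rest (all of step 1 and all of step 2 and all of step 3 and all of step 4); the robot touches nothing.
It fails at once if something is dropped: caddy, stand, teapot or lid moves faster than 0.45 m/s (a fall of about 10 mm) while the fingers do not touch it ((linear speed of caddy above 0.45 m/s and contact force between caddy and the fingers below 0.1 N) or (linear speed of stand above 0.45 m/s and contact force between stand and the fingers below 0.1 N) or (linear speed of pot above 0.45 m/s and contact force between pot and the fingers below 0.1 N) or (linear speed of lid above 0.45 m/s and contact force between lid and the fingers below 0.1 N)).
It fails at once if the big lid is moved by more than 25 mm (distance of big_lid from where it was at the start of the episode above 0.025 m).
It fails at once if the tea cup is moved by more than 25 mm (distance of cup from where it was at the start of the episode above 0.025 m).
It also fails if it takes over 109 s, if anything falls off the work surface, if the arm or the gripper's body presses on something with over 40 N, if the wrist force passes 120 N, or if a joint passes its speed limit or range.

## Working session

There is one attempt and no reset: what is moved stays moved. The work goes in short steps, Python scripts to look and compute and a tool call to move; the robot and the scene stay as the last step left them, time stands still between calls to the robot, and variables do not carry over. Pictures are saved under pics/ and viewed, at most 14 in all, crops included, and the job is handed in when it is done.

Besides the shell and the picture viewer there is one more tool, called as name([rows], argument=value, ...), one row to a line, values as JSON. drive_tool: Moves the arm, as the interface text tells. Its arguments: {"type":"object","properties":{"rows":{"type":"array"},"force":{"type":"number"}},"required":["rows"]}

```bash
mkdir -p pics; ls
cat > h.py <<'E'
import numpy as np, cv2
from workcell import status, read_camera, workorder, masks_of
def save(n,im): cv2.imwrite('pics/'+n+'.png',im[...,::-1])
def ray(c,u,v):
    K=np.array(c["intrinsics"]);D=np.array(c["D"]);T=np.array(c["world_from_camera"])
    p=cv2.undistortPoints(np.array([[[u,v]]],float),K,D)[0,0]
    return T[:3,3],T[:3,:3]@np.array([p[0],-p[1],-1])
def at(c,u,v,z):
    o,d=ray(c,u,v); return o+d*(z-o[2])/d[2]
def proj(c,P):
    K=np.array(c["intrinsics"]);D=np.array(c["D"]);T=np.array(c["world_from_camera"])
    p=(np.atleast_2d(P)-T[:3,3])@T[:3,:3]; p=p*[1,-1,-1]
    return cv2.projectPoints(p,np.zeros(3),np.zeros(3),K,D)[0][:,0]
E
python3 - <<'E'
from h import *
np.set_printoptions(precision=3,suppress=True)
for n in("scene","top"):
    c=read_camera(n); save(n+"0",c["color"]); print(n,np.array(c["world_from_camera"]),np.array(c["intrinsics"]).ravel(),c["D"])
    for k in("board","caddy","stand","pot","lid","big_lid","cup"):
        for m in masks_of(c,k)[:4]:
            b=m["bbox"]; print(k,round(m["score"],2),b,m["mask"].sum(),at(c,(b[0]+b[2])/2,(b[1]+b[3])/2,0.02)[:2])
print(status.read_state())
E
```

```text
pics
scene [[-0.143 -0.823  0.55   1.13 ]
 [ 0.99  -0.12   0.078  0.119]
 [ 0.002  0.556  0.831  0.915]
 [ 0.     0.     0.     1.   ]] [397.332   0.    254.096   0.    397.332 194.061   0.      0.      1.   ] [-0.136  0.     0.     0.     0.   ]
board 0.8 [207.4, 154.3, 273.7, 265.0] 4351 [0.592 0.006]
board 0.22 [144.6, 132.6, 171.5, 156.5] 400 [ 0.403 -0.275]
caddy 0.78 [235.0, 158.4, 257.6, 187.2] 607 [0.469 0.003]
stand 0.61 [326.1, 162.6, 355.4, 185.6] 403 [0.435 0.267]
stand 0.18 [369.9, 191.5, 391.7, 213.3] 355 [0.515 0.379]
pot 0.66 [142.6, 130.7, 171.7, 154.9] 459 [ 0.396 -0.279]
lid 0.81 [135.3, 232.1, 151.0, 245.2] 286 [ 0.714 -0.226]
lid 0.76 [124.2, 199.3, 142.7, 212.9] 266 [ 0.623 -0.281]
lid 0.72 [144.2, 166.8, 160.8, 185.8] 195 [ 0.519 -0.257]
big_lid 0.93 [321.8, 212.2, 352.6, 240.0] 640 [0.605 0.262]
cup 0.75 [370.8, 192.0, 391.7, 216.2] 358 [0.52 0.38]
top [[ 0.012  0.99  -0.14   0.406]
 [-1.     0.014  0.015  0.072]
 [ 0.017  0.14   0.99   1.085]
 [ 0.     0.     0.     1.   ]] [400.379   0.    259.022   0.    400.379 190.476   0.      0.      1.   ] [0.002 0.   
[... 412 characters left out ...]
[ 0.501 -0.268]
lid 0.47 [355.9, 132.9, 374.9, 149.5] 247 [ 0.698 -0.235]
big_lid 0.82 [167.7, 163.4, 197.0, 193.9] 614 [0.586 0.263]
big_lid 0.41 [254.9, 126.0, 300.3, 252.1] 4953 [0.562 0.006]
cup 0.76 [123.5, 195.0, 146.3, 214.4] 349 [0.514 0.386]
{'time': 0.8, 'q': array([-1.321,  0.264,  1.604,  0.   ,  1.274, -0.037]), 'joint_vel': array([ 0.001,  0.002, -0.   ,  0.001,  0.001, -0.001]), 'joint_torque': array([ -0.002, -51.499, -36.77 ,  -0.   ,   0.001,  -0.   ]), 'tool_pos': array([ 0.191, -0.647,  0.231]), 'tcp_rot': array([3.109, 0.449, 0.   ]), 'wrist_force': array([ 0.132, -0.035, -0.033]), 'torque': array([ 0.029,  0.028, -0.027]), 'grip_force': 0.0, 'width': 0.9990607561368214}
```

View both.

View pics/scene0.png

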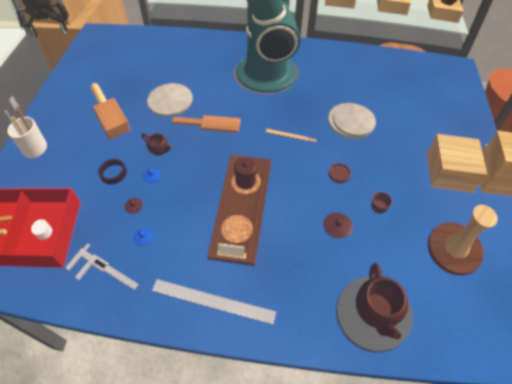

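View pics/top0.png

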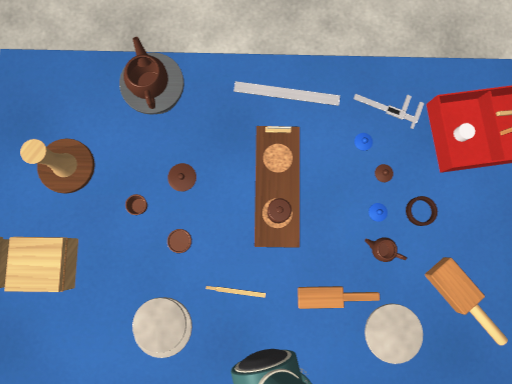

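Run:
```python
import cv2,numpy as np
a=cv2.imread('pics/scene0.png')[125:255,115:185];b=cv2.imread('pics/top0.png')[125:270,345:410]
a=cv2.resize(a,None,fx=4.4,fy=4.4,interpolation=2);b=cv2.resize(b,None,fx=4,fy=4,interpolation=2)
h=600;o=np.zeros((h,620,3),np.uint8);o[:a.shape[0],:a.shape[1]]=a;o[:b.shape[0],330:330+b.shape[1]]=b
cv2.imwrite('pics/lids.png',o)
```

```text
(no output)
```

View pics/lids.png

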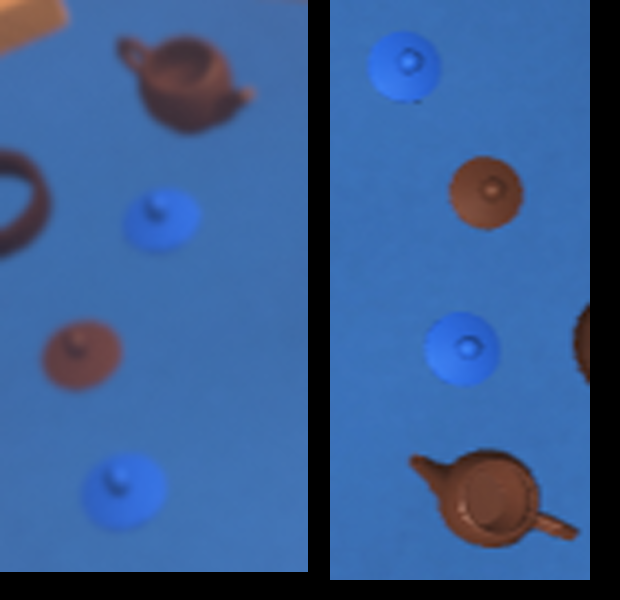

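The brown lid is at scene (134,205) and top (384,173). It has a knob and a cap about 17 px wide, so it is the right one. The blue look-alikes at scene (152,174), (144,236) and top (378,212), (364,141) stay put, and so does the larger brown big lid at top (182,177). In the top view the caddy is at (281,210), the stand at (180,241) and the pot at (385,250), with its spout to the upper left. Next I'll measure precise positions.

```bash
cat > fit.py <<'E'
from h import *
from scipy.optimize import minimize
M={'caddy':[(0,29),(60,29),(60,30.5),(75,30.5)],'stand':[(0,32),(18,32)],
 'pot':[(0,22),(19,32),(35,32),(50,25.5)],'lid':[(0,17),(8,17),(8,25.5),(14,25.5)]}
S=4
def sil(c,name,x,y,z0,box):
    a=np.linspace(0,2*np.pi,48); im=np.zeros(((box[3]-box[1])*S,(box[2]-box[0])*S),np.uint8)
    R=[proj(c,np.c_[x+r/1e3*np.cos(a),y+r/1e3*np.sin(a),np.full(48,z0+h/1e3)]) for h,r in M[name]]
    for p,q in zip(R[:-1],R[1:]):
        hull=cv2.convexHull(((np.r_[p,q]+.5-[box[0],box[1]])*S*16).astype(np.float32)).astype(np.int32)
        cv2.fillConvexPoly(im,hull,1,shift=4)
    return im>0
def obs(c,box,mask=None,open_=0):
    cr=c["color"][box[1]:box[3],box[0]:box[2]].astype(np.float32)
    d=cr[...,0]-cr[...,2]*.75 if mask is None else (mask[box[1]:box[3],box[0]:box[2]]*2.-1).astype(np.float32)
    m=cv2.resize(d,None,fx=S,fy=S,interpolation=cv2.INTER_LINEAR)>0
    if open_:
        m=cv2.morphologyEx(m.astype(np.uint8),cv2.MORPH_OPEN,cv2.getStructuringElement(2,(open_,open_)))>0
    return m
def fit(c,name,x0,z0,mask=None,open_=0,half=24):
    u=proj(c,[x0[0],x0[1],z0+.02])[0].astype(int); box=[u[0]-half,u[1]-half,u[0]+half,u[1]+half]
    o=obs(c,box,mask,open_)
    f=lambda p:1-(sil(c,name,p[0],p[1],z0,box)&o).sum()/(sil(c,name,p[0],p[1],z0,box)|o).sum()
    r=minimize(f,x0,method='Nelder-Mead',options=dict(initial_simplex=[x0,[x0[0]+.012,x0[1]],[x0[0],x0[1]+.012]],xatol=1e-4))
    return r.x,1-r.fun
def board(c):
    m=masks_of(c,'board')[0]['mask'].astype(np.uint8)
    k=cv2.findContours(m,0,1)[0]; k=max(k,key=cv2.contourArea)[:,0]
    return np.array([at(c,u,v,.022)[:2] for u,v in k])
E
python3 - <<'E'
from fit import *
np.set_printoptions(precision=4,suppress=True)
for n in("scene","top"):
    c=read_camera(n); print(n)
    for k,x0,z0,op in(('stand',(.42,.26),0,0),('pot',(.40,-.275),0,44),('lid',(.615,-.287),0,0)):
        print(k,*fit(c,k,x0,z0,None,op,18 if k!='pot' else 24))
    print('caddy',*fit(c,'caddy',(.487,-.003),.022,masks_of(c,'caddy')[0]['mask']))
    b=board(c); r=cv2.minAreaRect((b*1000).astype(np.float32)); print('board',r)
    # cork front mat by colour
    hsv=cv2.cvtColor(c["color"],cv2.COLOR_RGB2HSV); g=c["color"].astype(int)
    m=((g[...,0]>150)&(g[...,0]-g[...,2]>50)).astype(np.uint8); bb=masks_of(c,'board')[0]['bbox']; q=np.zeros_like(m);a=[int(t) for t in bb]; q[a[1]:a[3],a[0]:a[2]]=m[a[1]:a[3],a[0]:a[2]]
    nn,l,st,ce=cv2.connectedComponentsWithStats(q)
    for i in range(1,nn):
        if st[i,4]>40: print('cork',st[i],at(c,*ce[i],.022)[:2])
    p=masks_of(c,'pot')[0]['mask']; vs,us=np.nonzero(p); w=np.array([at(c,u,v,.035)[:2] for u,v in zip(us,vs)])
    ev,V=np.linalg.eigh(np.cov(w.T)); print('pot axis',np.degrees(np.arctan2(V[1,1],V[0,1]))%180,np.sqrt(ev))
E
```

```text
scene
stand [0.4166 0.265 ] 0.831207218419415
pot [ 0.4063 -0.2755] 0.798635782293591
lid [ 0.6129 -0.2861] 0.8154631655725748
caddy [0.5032 0.0065] 0.9097517730496454
board ((578.3062744140625, 7.406349182128906), (120.39540100097656, 331.307373046875), 89.6628646850586)
cork [231 174  30  20 222] [0.5151 0.0101]
cork [221 215  32  28 721] [0.6501 0.0054]
cork [217 250  30   9  93] [0.7253 0.0089]
pot axis 50.07077383800988 [0.0164 0.0275]
top
stand [0.4215 0.2682] 0.9371780374418897
pot [ 0.4058 -0.2734] 0.9203234629563563
lid [ 0.6124 -0.2853] 0.9008282476024412
caddy [ 0.487 -0.003] 0.0
board ((571.7793579101562, 6.203742980957031), (120.45584869384766, 330.6130676269531), 89.96133422851562)
cork [265 128  26   5 105] [0.7247 0.0092]
cork [263 144  30  29 678] [0.6475 0.0072]
cork [262 198  31  30 246] [0.4855 0.0171]
pot axis 69.1974248538066 [0.0148 0.0247]
```

Run:
```python
from fit import *
np.set_printoptions(precision=4,suppress=True)
for n in("top","scene"):
    c=read_camera(n)
    for m in masks_of(c,'caddy')[:2]:
        print(n,m['score'],m['bbox'],m['mask'].sum(),*fit(c,'caddy',(.50,.003),.022,m['mask']))
    # cork circle fit: front mat extent
    vs,us=np.nonzero(masks_of(c,'pot')[0]['mask']); w=np.array([at(c,u,v,.045)[:2] for u,v in zip(us,vs)])
    ce=np.array([.406,-.2745]); d=w-ce; r=np.hypot(*d.T); i=np.argsort(-r)[:25]
    print(np.c_[us[i],vs[i],np.degrees(np.arctan2(d[i,1],d[i,0])),r[i]*1e3].round(0)[::2].tolist())
    if n=="top": save('crop2',cv2.resize(c["color"][180:260,240:310],None,fx=7,fy=7,interpolation=2))
```

```text
top 0.76 [270.2, 196.6, 292.6, 226.3] 488 [0.4985 0.0062] 0.947874802094751
top 0.5 [255.3, 128.2, 299.4, 249.6] 4772 [0.5315 0.0393] 0.23507947976878607
[[366.0, 239.0, 65.0, 58.0], [406.0, 259.0, -117.0, 56.0], [367.0, 239.0, 64.0, 55.0], [366.0, 242.0, 72.0, 55.0], [406.0, 257.0, -112.0, 54.0], [367.0, 241.0, 69.0, 53.0], [405.0, 258.0, -116.0, 53.0], [368.0, 240.0, 65.0, 52.0], [405.0, 257.0, -113.0, 52.0], [368.0, 241.0, 68.0, 51.0], [369.0, 239.0, 61.0, 51.0], [368.0, 242.0, 70.0, 50.0], [404.0, 257.0, -114.0, 49.0]]
scene 0.69 [233.1, 159.4, 259.5, 189.0] 657 [0.5049 0.0063] 0.9070405094640014
[[160.0, 155.0, 27.0, 61.0], [165.0, 153.0, 41.0, 60.0], [162.0, 154.0, 33.0, 60.0], [164.0, 153.0, 39.0, 59.0], [166.0, 152.0, 45.0, 59.0], [156.0, 155.0, 16.0, 58.0], [160.0, 154.0, 28.0, 57.0], [141.0, 133.0, -111.0, 57.0], [159.0, 154.0, 25.0, 56.0], [162.0, 153.0, 34.0, 56.0], [169.0, 149.0, 58.0, 56.0], [164.0, 152.0, 41.0, 55.0], [170.0, 148.0, 63.0, 55.0]]
```

View pics/crop2.png

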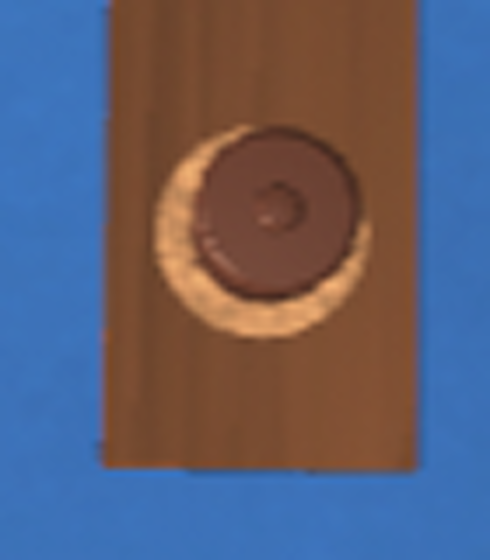

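drive_tool([
  [0, 0, 5.48, 0, 0, 0, 1],
  [0, 0, 5.48, 0, 0, 0, 1],
  [0, 0, 5.48, 0, 0, 0, 1],
  [0, 0, 0, 0.0155, -0.0325, 0, 1],
  [0, 0, 0, 0.0155, -0.0325, 0, 1],
  [0, 0, 0, 0.0155, -0.0325, 0, 1],
  [0, 0, 0, 0.0155, -0.0325, 0, 1],
  [0, 0, 0, 0.0155, -0.0325, 0, 1],
])

```text
time: 2.27
tool_pos: [0.2688, -0.4835, 0.2313]
tcp_rot: [3.141, -0.001, 0.0]
wrist_force: [0.3, -0.7, -0.3]
width: 1.0
grip_force: 0.0
```

drive_tool([
  [0, 0, 0, 0.0155, -0.0325, 0, 1],
  [0, 0, 0, 0.0155, -0.0325, 0, 1],
  [0, 0, 0, 0.0155, -0.0325, 0, 1],
  [0, 0, 0, 0.0155, -0.0325, 0, 1],
  [0, 0, 0, 0.0155, -0.0325, 0, 1],
  [0, 0, 0, 0.0155, -0.0325, 0, 1],
  [0, 0, 0, 0.0155, -0.0325, 0, 1],
  [0, 0, 0, 0.0155, -0.0325, 0, 1],
])

```text
time: 2.93
tool_pos: [0.393, -0.2234, 0.2317]
tcp_rot: [3.141, -0.001, 0.001]
wrist_force: [0.8, -0.5, -0.2]
width: 0.999
grip_force: 0.0
```

drive_tool([
  [0, 0, 0, 0.0155, -0.0325, 0, 1],
  [0, 0, 0, 0.0155, -0.0325, 0, 1],
  [0, 0, 0, 0.0155, -0.0325, 0, 1],
  [0, 0, 0, 0.0155, -0.0325, 0, 1],
  [0, 0, 0, 0.0155, -0.0325, 0, 1],
  [0, 0, 0, 0.0155, -0.0325, 0, 1],
  [0, 0, 0, 0.0155, -0.0325, 0, 1],
  [0, 0, 0, 0, 0, 0, 1],
])

```text
time: 3.6
tool_pos: [0.5032, 0.0076, 0.2317]
tcp_rot: [-3.139, -0.007, -0.004]
wrist_force: [0.9, -0.9, -0.4]
width: 1.002
grip_force: 0.0
```

drive_tool([
  [0, 0, 0, -0.002, 0.001, 0.03, 1],
  [0, 0, 0, 0, 0, 0.035, 1],
  [0, 0, 0, 0, 0, 0.035, 1],
  [0, 0, 0, 0, 0, 0.035, 1],
  [0, 0, 0, 0, 0, 0.03, 1],
  [0, 0, 0, 0, 0, 0.015, 1],
  [0, 0, 0, 0, 0, 0.007, 1],
  [0, 0, 0, 0, 0, 0, 1],
])

```text
time: 4.27
tool_pos: [0.4973, 0.0013, 0.0425]
tcp_rot: [-3.141, 0.0, 0.006]
wrist_force: [1.0, 0.6, -0.3]
width: 0.997
grip_force: 0.0
```

drive_tool([
  [0, 0, 0, 0, 0, 0, 0.7],
  [0, 0, 0, 0, 0, 0, 0.6],
  [0, 0, 0, 0, 0, 0, 0.5],
  [0, 0, 0, 0, 0, 0, 0.4],
  [0, 0, 0, 0, 0, 0, 0.3],
  [0, 0, 0, 0, 0, 0, 0.3],
], force=40)

```text
time: 4.77
tool_pos: [0.501, 0.0015, 0.0465]
tcp_rot: [3.141, 0.0, 0.006]
wrist_force: [-0.5, 1.4, 6.6]
width: 0.694
grip_force: 41.9
```

drive_tool([
  [0, 0, 0, 0, 0, -0.008, 0.3],
  [0, 0, 0, 0, 0, -0.012, 0.3],
  [0, 0, 0, 0.015, 0, 0, 0.3],
  [0, 0, 0, 0.03, 0, 0, 0.3],
  [0, 0, 0, 0.035, -0.002, 0, 0.3],
  [0, 0, 0, 0.035, -0.0025, 0, 0.3],
  [0, 0, 0, 0.022, 0, 0, 0.3],
  [0, 0, 0, 0.01, 0, 0, 0.3],
])

```text
time: 5.43
tool_pos: [0.65, 0.006, 0.0659]
tcp_rot: [3.141, 0.0, 0.007]
wrist_force: [-1.0, 0.3, -2.2]
width: 0.693
grip_force: 43.4
```

drive_tool([
  [0, 0, 0, 0, 0, 0, 0.3],
  [0, 0, 0, 0, 0, 0, 0.3],
  [0, 0, 0, 0, 0, 0.005, 0.3],
  [0, 0, 0, 0, 0, 0.005, 0.3],
  [0, 0, 0, 0, 0, 0.003, 0.3],
  [0, 0, 0, 0, 0, 0.002, 0.3],
  [0, 0, 0, 0, 0, 0, 0.3],
  [0, 0, 0, 0, 0, 0, 0.3],
])

```text
time: 6.1
tool_pos: [0.6455, 0.006, 0.049]
tcp_rot: [-3.142, 0.0, 0.001]
wrist_force: [0.6, 0.4, -1.0]
width: 0.695
grip_force: 43.4
```

drive_tool([
  [0, 0, 0, 0.0025, 0, 0.001, 0.3],
  [0, 0, 0, 0, 0, 0.001, 0.3],
  [0, 0, 0, 0, 0, 0, 0.3],
  [0, 0, 0, 0, 0, 0, 0.3],
])

```text
time: 6.43
tool_pos: [0.6486, 0.006, 0.0473]
tcp_rot: [-3.142, 0.0, -0.0]
wrist_force: [0.2, 0.9, -2.3]
width: 0.691
grip_force: 43.4
```

drive_tool([
  [0, 0, 0, 0, 0, 0.001, 0.3],
  [0, 0, 0, 0, 0, 0.001, 0.3],
  [0, 0, 0, 0, 0, 0, 0.3],
  [0, 0, 0, 0, 0, 0, 0.3],
])

```text
time: 6.77
tool_pos: [0.649, 0.0061, 0.0466]
tcp_rot: [-3.142, 0.0, -0.002]
wrist_force: [-2.9, 0.7, 5.8]
width: 0.693
grip_force: 43.0
```

drive_tool([
  [0, 0, 0, 0, 0, 0, 0.8],
  [0, 0, 0, 0, 0, 0, 1],
  [0, 0, 0, 0, 0, 0, 1],
  [0, 0, 0, 0, 0, 0, 1],
  [0, 0, 0, 0, 0, -0.02, 1],
  [0, 0, 0, 0, 0, -0.04, 1],
  [0, 0, 0, 0, 0, -0.04, 1],
  [0, 0, 0, 0, 0, -0.04, 1],
])

```text
time: 7.43
tool_pos: [0.6477, 0.006, 0.1857]
tcp_rot: [-3.142, 0.0, 0.003]
wrist_force: [0.4, -0.6, 0.9]
width: 1.001
grip_force: 0.0
```

drive_tool([
  [0, 0, 0, -0.028, -0.032, 0, 1],
  [0, 0, 0, -0.029, -0.033, 0, 1],
  [0, 0, 0, -0.029, -0.033, 0, 1],
  [0, 0, 0, -0.029, -0.033, 0, 1],
  [0, 0, 0, -0.029, -0.033, 0, 1],
  [0, 0, 0, -0.029, -0.033, 0, 1],
  [0, 0, 0, -0.029, -0.033, 0, 1],
  [0, 0, 0, -0.028, -0.031, 0, 1],
])

```text
time: 8.1
tool_pos: [0.4267, 0.2572, 0.1854]
tcp_rot: [-3.141, 0.001, -0.001]
wrist_force: [0.5, -0.0, 1.0]
width: 0.999
grip_force: 0.0
```

Run:
```python
from fit import *
np.set_printoptions(precision=4,suppress=True)
print(status.read_state()['tool_pos'],status.read_state()['tcp_rot'])
for n in("top","scene"):
    c=read_camera(n); save(n+'1',c["color"])
    for k,x0 in(('stand',(.42,.266)),('caddy',(.648,.006))):
        m=masks_of(c,k)
        if m:print(n,k,m[0]['score'],m[0]['bbox'],*fit(c,k,x0,.022*(k=='caddy'),m[0]['mask']))
    g=c["color"].astype(int); bb=proj(c,[.498,.006,.022])[0].astype(int)
    m=((g[...,0]>150)&(g[...,0]-g[...,2]>50)).astype(np.uint8); q=np.zeros_like(m);sl=np.s_[bb[1]-22:bb[1]+22,bb[0]-22:bb[0]+22];q[sl]=m[sl]
    nn,l,st,ce=cv2.connectedComponentsWithStats(q); i=1+np.argmax(st[1:,4]); print('back mat',st[i],at(c,*ce[i],.022)[:2])
```

```text
[0.4267 0.2572 0.1854] [-3.1412  0.001  -0.0008]
top stand 0.67 [172.1, 243.0, 191.0, 251.9] [0.417  0.2619] 0.3033199195171026
top caddy 0.64 [271.6, 140.3, 291.8, 169.6] [0.6466 0.009 ] 0.9110197733836926
back mat [262 198  31  30 728] [0.4978 0.0077]
scene stand 0.82 [325.4, 164.1, 352.6, 184.1] [0.4223 0.2629] 0.8762902480357418
scene caddy 0.77 [224.0, 205.6, 251.2, 235.2] [0.6484 0.0088] 0.9208492638086716
back mat [231 169  30  26 595] [0.5004 0.0053]
```

View pics/top1.png

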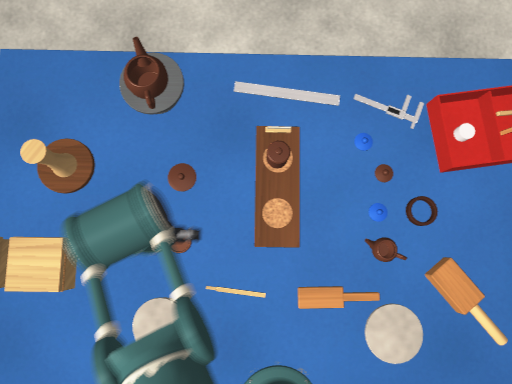

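drive_tool([
  [0, 0, 0, 0, 0, 0.03, 1],
  [0, 0, 0, 0, 0, 0.035, 1],
  [0, 0, 0, 0, 0, 0.035, 1],
  [0, 0, 0, 0, 0, 0.035, 1],
  [0, 0, 0, 0, 0, 0.03, 1],
  [0, 0, 0, 0, 0, 0.012, 1],
  [0, 0, 0, 0, 0, 0.005, 1],
  [0, 0, 0, 0, 0, 0.002, 1],
])

```text
time: 9.07
tool_pos: [0.4297, 0.2573, 0.002]
tcp_rot: [-3.138, 0.008, 0.001]
wrist_force: [-5.3, 8.0, 14.4]
width: 1.0
grip_force: 7.4
```

drive_tool([
  [0, 0, 0, 0, 0, 0.001, 1],
  [0, 0, 0, 0, 0, 0, 1],
])

```text
time: 9.23
tool_pos: [0.4307, 0.2574, 0.002]
tcp_rot: [-3.137, 0.006, -0.003]
wrist_force: [-5.2, 6.3, 11.2]
width: 0.996
grip_force: 5.5
```

drive_tool([
  [0, 0, 0, 0, 0, -0.02, 1],
  [0, 0, 0, 0, 0, -0.02, 1],
  [0, 0, 0, -0.01, -0.009, 0, 1],
  [0, 0, 0, 0, 0, 0, 1],
  [0, 0, 0, 0, 0, 0, 1],
])

```text
time: 9.65
tool_pos: [0.4191, 0.2642, 0.0403]
tcp_rot: [3.141, -0.002, 0.0]
wrist_force: [0.5, 0.5, -0.0]
width: 0.998
grip_force: 0.0
```

Run:
```python
from fit import *
np.set_printoptions(precision=4,suppress=True)
print(status.read_state()['tool_pos'],status.read_state()['tcp_rot'])
c=read_camera("scene")
m=masks_of(c,'stand')
if m:print(m[0]['score'],m[0]['bbox'],*fit(c,'stand',(.42,.266),0,m[0]['mask']))
save('s2',cv2.resize(c["color"][140:220,300:400],None,fx=7,fy=7,interpolation=2))
```

```text
[0.4191 0.2642 0.0403] [ 3.1414 -0.002   0.0005]
0.7 [328.9, 162.3, 353.1, 183.9] [0.4232 0.2631] 0.9073931162216391
```

View pics/s2.png

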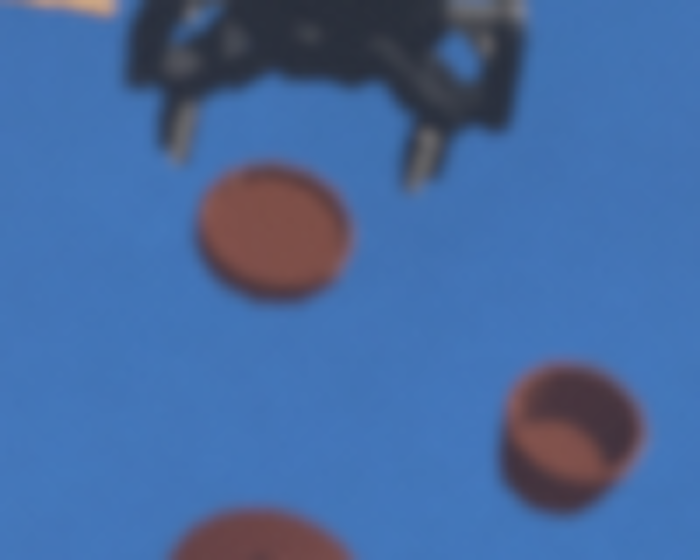

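drive_tool([
  [0, 0, 0, 0.002, 0, 0.012, 1],
  [0, 0, 0, 0, 0, 0.015, 1],
  [0, 0, 0, 0, 0, 0.01, 1],
  [0, 0, 0, 0, 0, 0.004, 1],
  [0, 0, 0, 0, 0, 0, 1],
  [0, 0, 0, 0, 0, 0, 1],
])

```text
time: 10.25
tool_pos: [0.4198, 0.2648, -0.0015]
tcp_rot: [3.141, -0.0, -0.002]
wrist_force: [0.0, -0.5, 0.4]
width: 1.003
grip_force: 0.0
```

drive_tool([
  [0, 0, 0, 0, 0, 0, 0.85],
  [0, 0, 0, 0, 0, 0, 0.75],
  [0, 0, 0, 0, 0, 0, 0.65],
  [0, 0, 0, 0, 0, 0, 0.55],
  [0, 0, 0, 0, 0, 0, 0.4],
  [0, 0, 0, 0, 0, 0, 0.4],
], force=30)

```text
time: 10.75
tool_pos: [0.4208, 0.2654, 0.0005]
tcp_rot: [-3.141, 0.0, -0.002]
wrist_force: [-1.7, -1.5, 5.8]
width: 0.73
grip_force: 31.8
```

drive_tool([
  [0, 0, 0, 0, 0, -0.01, 0.4],
  [0, 0, 0, 0, 0, -0.02, 0.4],
  [0, 0, 0, 0, 0, -0.025, 0.4],
  [0, 0, 0, 0, 0, -0.025, 0.4],
  [0, 0, 0, 0, 0, 0, 0.4],
])

```text
time: 11.17
tool_pos: [0.424, 0.2674, 0.0852]
tcp_rot: [-3.136, -0.0, -0.014]
wrist_force: [1.7, 0.3, -0.0]
width: 0.732
grip_force: 33.2
```

Run:
```python
from fit import *
print(status.read_state()['tool_pos'],status.read_state()['wrist_force'],status.read_state()['width'])
c=read_camera("scene")
m=masks_of(c,'stand')
if m:print(m[0]['score'],m[0]['bbox'],*fit(c,'stand',(.42,.266),.08,m[0]['mask']))
save('s3',cv2.resize(c["color"][110:200,290:390],None,fx=6,fy=6,interpolation=2))
```

```text
[0.42398673 0.26741188 0.08522835] [ 1.70751035  0.32697737 -0.03600931] 0.7323053468837193
0.63 [334.0, 142.8, 357.5, 165.4] [0.42166317 0.26671294] 0.8485439598718127
```

View pics/s3.png

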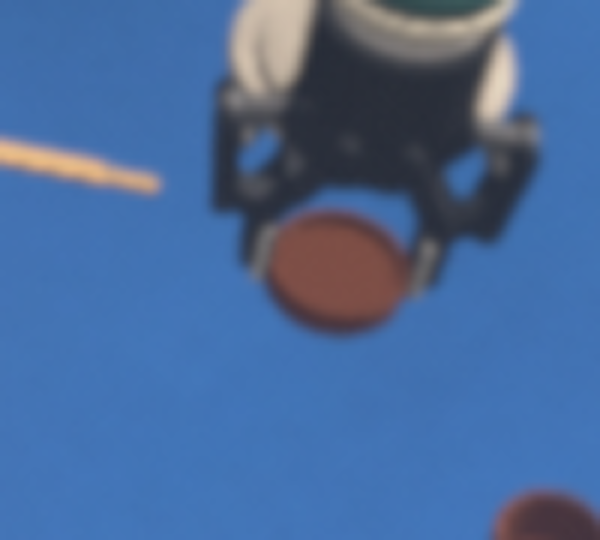

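drive_tool([
  [0, 0, 0, 0.005, 0.015, 0, 0.4],
  [0, 0, 0, 0.01, 0.035, 0, 0.4],
  [0, 0, 0, 0.012, 0.039, 0, 0.4],
  [0, 0, 0, 0.012, 0.039, 0, 0.4],
  [0, 0, 0, 0.012, 0.039, 0, 0.4],
  [0, 0, 0, 0.012, 0.039, 0, 0.4],
  [0, 0, 0, 0.01, 0.035, 0, 0.4],
  [0, 0, 0, 0.005, 0.015, 0, 0.4],
])

```text
time: 11.93
tool_pos: [0.4979, 0.0053, 0.0781]
tcp_rot: [3.14, -0.004, -0.002]
wrist_force: [0.2, 0.6, -1.0]
width: 0.733
grip_force: 33.3
```

drive_tool([
  [0, 0, 0, 0, 0, 0, 0.4],
  [0, 0, 0, 0, 0, 0, 0.4],
  [0, 0, 0, 0, 0, 0.015, 0.4],
  [0, 0, 0, 0, 0, 0.02, 0.4],
  [0, 0, 0, 0, 0, 0.01, 0.4],
  [0, 0, 0, 0, 0, 0, 0.4],
  [0, 0, 0, 0, 0, 0, 0.4],
])

```text
time: 12.52
tool_pos: [0.4966, 0.0101, 0.0332]
tcp_rot: [-3.141, -0.002, 0.005]
wrist_force: [0.8, -0.0, -0.4]
width: 0.732
grip_force: 33.3
```

drive_tool([
  [0, 0, 0, 0.002, 0.0035, 0.003, 0.4],
  [0, 0, 0, 0, 0, 0.003, 0.4],
  [0, 0, 0, 0, 0, 0.002, 0.4],
  [0, 0, 0, 0, 0, 0, 0.4],
  [0, 0, 0, 0, 0, 0, 0.4],
  [0, 0, 0, 0, 0, 0, 0.4],
])

```text
time: 13.02
tool_pos: [0.5003, 0.0055, 0.0266]
tcp_rot: [-3.142, 0.0, -0.001]
wrist_force: [-0.3, 0.5, -0.6]
width: 0.729
grip_force: 33.3
```

drive_tool([
  [0, 0, 0, 0, 0, 0.001, 0.4],
  [0, 0, 0, 0, 0, 0.001, 0.4],
  [0, 0, 0, 0, 0, 0, 0.4],
  [0, 0, 0, 0, 0, 0, 0.4],
])

```text
time: 13.35
tool_pos: [0.5, 0.0056, 0.0242]
tcp_rot: [-3.142, 0.0, 0.0]
wrist_force: [1.6, -0.6, -1.0]
width: 0.729
grip_force: 33.3
```

drive_tool([
  [0, 0, 0, 0, 0, 0.001, 0.4],
  [0, 0, 0, 0, 0, 0.001, 0.4],
  [0, 0, 0, 0, 0, 0, 0.4],
  [0, 0, 0, 0, 0, 0, 0.4],
])

```text
time: 13.68
tool_pos: [0.5003, 0.0056, 0.0226]
tcp_rot: [3.142, -0.0, 0.0]
wrist_force: [-1.8, -0.2, 3.2]
width: 0.729
grip_force: 33.5
```

drive_tool([
  [0, 0, 0, 0, 0, 0, 0.85],
  [0, 0, 0, 0, 0, 0, 1],
  [0, 0, 0, 0, 0, 0, 1],
  [0, 0, 0, 0, 0, 0, 1],
  [0, 0, 0, 0, 0, -0.02, 1],
  [0, 0, 0, 0, 0, -0.04, 1],
  [0, 0, 0, 0, 0, -0.04, 1],
  [0, 0, 0, 0, 0, -0.04, 1],
])

```text
time: 14.35
tool_pos: [0.4992, 0.0056, 0.1631]
tcp_rot: [-3.141, 0.0, 0.003]
wrist_force: [1.3, 1.0, -0.4]
width: 1.0
grip_force: 0.0
```

drive_tool([
  [0, 0, 0, -0.0118, 0.035, 0, 1],
  [0, 0, 0, -0.0118, 0.035, 0, 1],
  [0, 0, 0, -0.0118, 0.035, 0, 1],
  [0, 0, 0, -0.0118, 0.035, 0, 1],
  [0, 0, 0, -0.0118, 0.035, 0, 1],
  [0, 0, 0, -0.0118, 0.035, 0, 1],
  [0, 0, 0, -0.0118, 0.035, 0, 1],
  [0, 0, 0, -0.0118, 0.035, 0, 1],
])

```text
time: 15.02
tool_pos: [0.4048, -0.2759, 0.1624]
tcp_rot: [3.141, -0.0, 0.001]
wrist_force: [1.0, -0.8, -0.2]
width: 1.004
grip_force: 0.0
```

drive_tool([
  [0, 0, -6.6, 0, 0, 0, 1],
  [0, 0, -6.6, 0, 0, 0, 1],
  [0, 0, -6.6, 0, 0, 0, 1],
  [0, 0, -6.6, 0, 0, 0, 1],
  [0, 0, -6.6, 0, 0, 0, 1],
  [0, 0, -6.6, 0, 0, 0, 1],
  [0, 0, -6.6, 0, 0, 0, 1],
  [0, 0, -6.6, 0, 0, 0, 1],
])

```text
time: 15.68
tool_pos: [0.4056, -0.2743, 0.1621]
tcp_rot: [-2.81, -1.404, 0.0]
wrist_force: [0.2, 0.6, -0.5]
width: 1.001
grip_force: 0.0
```

drive_tool([
  [0, 0, -6.6, 0, 0, 0, 1],
  [0, 0, -6.6, 0, 0, 0, 1],
  [0, 0, 0, 0, 0, 0, 1],
  [0, 0, 0, 0, 0, 0, 1],
])

```text
time: 16.02
tool_pos: [0.4056, -0.2743, 0.1622]
tcp_rot: [-2.637, -1.706, 0.0]
wrist_force: [-0.0, 0.1, -0.6]
width: 1.0
grip_force: 0.0
```

Run:
```python
from fit import *
np.set_printoptions(precision=4,suppress=True)
s=status.read_state();print(s['tool_pos'],s['tcp_rot'],s['q'])
for n in("scene","top"):
    c=read_camera(n)
    for m in masks_of(c,'stand')[:2]:
        print(n,m['score'],m['bbox'],*fit(c,'stand',(.50,.006),.022,m['mask']))
    if n=="scene":
        print('pot',*fit(c,'pot',(.406,-.2745),0,None,44,24)); save('s4',cv2.resize(c["color"][110:210,120:270],None,fx=5,fy=5,interpolation=2))
```

```text
[ 0.4056 -0.2743  0.1622] [-2.6375 -1.7065  0.0001] [-0.6456 -0.0334  2.0663  0.      1.109  -0.2233]
scene 0.84 [234.5, 170.8, 259.6, 194.0] [0.5029 0.0037] 0.7949295774647888
pot [ 0.4063 -0.2758] 0.857795371498173
top 0.85 [268.7, 199.9, 289.9, 221.3] [0.5006 0.0054] 0.8947911294481692
```

View pics/s4.png

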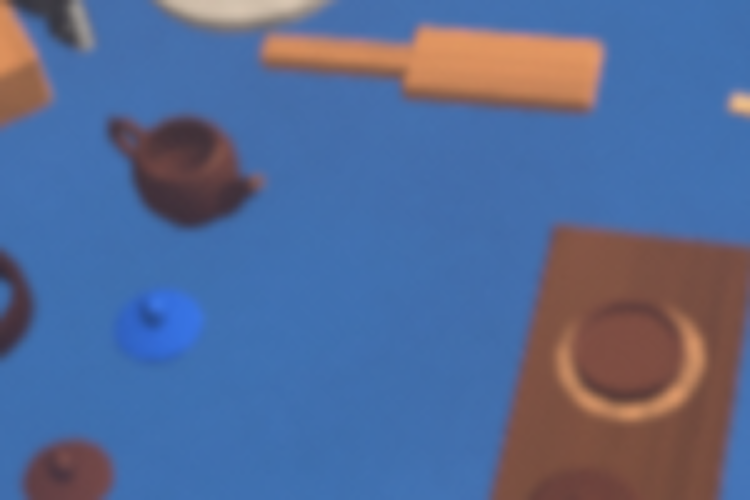

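drive_tool([
  [0, 0, 0, 0, 0, 0.025, 1],
  [0, 0, 0, 0, 0, 0.035, 1],
  [0, 0, 0, 0, 0, 0.035, 1],
  [0, 0, 0, 0, 0, 0.03, 1],
  [0, 0, 0, 0, 0, 0.02, 1],
  [0, 0, 0, 0, 0, 0.01, 1],
  [0, 0, 0, 0, 0, 0.004, 1],
  [0, 0, 0, 0, 0, 0, 1],
])

```text
time: 16.88
tool_pos: [0.4055, -0.2742, 0.0029]
tcp_rot: [-2.634, -1.71, 0.001]
wrist_force: [0.7, -0.7, 0.1]
width: 0.997
grip_force: 0.0
```

drive_tool([
  [0, 0, 0, 0, 0, 0, 0.85],
  [0, 0, 0, 0, 0, 0, 0.75],
  [0, 0, 0, 0, 0, 0, 0.65],
  [0, 0, 0, 0, 0, 0, 0.55],
  [0, 0, 0, 0, 0, 0, 0.4],
  [0, 0, 0, 0, 0, 0, 0.4],
], force=35)

```text
time: 17.38
tool_pos: [0.407, -0.2754, 0.0055]
tcp_rot: [2.632, 1.709, 0.002]
wrist_force: [-0.7, 1.9, 6.3]
width: 0.74
grip_force: 37.8
```

drive_tool([
  [0, 0, 0, 0, 0, -0.01, 0.4],
  [0, 0, 0, 0, 0, -0.025, 0.4],
  [0, 0, 0, 0, 0, -0.03, 0.4],
  [0, 0, 0, 0, 0, -0.025, 0.4],
  [0, 0, -6.05, 0, 0, 0, 0.4],
  [0, 0, -6.05, 0, 0, 0, 0.4],
  [0, 0, -6.05, 0, 0, 0, 0.4],
  [0, 0, -6.05, 0, 0, 0, 0.4],
])

```text
time: 18.05
tool_pos: [0.4062, -0.2747, 0.0949]
tcp_rot: [2.21, 2.229, 0.001]
wrist_force: [0.5, 0.1, -2.1]
width: 0.74
grip_force: 39.3
```

drive_tool([
  [0, 0, 0, 0.02, 0.006, 0, 0.4],
  [0, 0, 0, 0.035, 0.0117, 0, 0.4],
  [0, 0, 0, 0.038, 0.0127, 0, 0.4],
  [0, 0, 0, 0.038, 0.0127, 0, 0.4],
  [0, 0, 0, 0.038, 0.0127, 0, 0.4],
  [0, 0, 0, 0.038, 0.0127, 0, 0.4],
  [0, 0, 0, 0.035, 0.0117, 0, 0.4],
  [0, 0, 0, 0.02, 0.007, 0, 0.4],
])

```text
time: 18.72
tool_pos: [0.4933, -0.0088, 0.0949]
tcp_rot: [2.215, 2.226, 0.004]
wrist_force: [0.3, 0.4, -1.1]
width: 0.745
grip_force: 39.3
```

drive_tool([
  [0, 0, 0, 0.0185, 0.006, 0, 0.4],
  [0, 0, 0, 0, 0, 0, 0.4],
  [0, 0, 0, 0, 0, 0, 0.4],
  [0, 0, 0, 0, 0, 0, 0.4],
])

```text
time: 19.05
tool_pos: [0.4979, 0.0061, 0.0939]
tcp_rot: [2.217, 2.225, 0.0]
wrist_force: [-1.2, -0.0, -2.0]
width: 0.741
grip_force: 39.3
```

Run:
```python
from fit import *
np.set_printoptions(precision=4,suppress=True)
s=status.read_state();print(s['tool_pos'],s['tcp_rot'],s['wrist_force'])
z=s['tool_pos'][2]-.0055; print(z)
c=read_camera("scene"); m=masks_of(c,'pot')
print([(t['score'],t['bbox']) for t in m])
print(*fit(c,'pot',s['tool_pos'][:2],z,m[0]['mask'],44,26))
u=proj(c,[.5,.005,.08])[0].astype(int); save('s5',cv2.resize(c["color"][u[1]-40:u[1]+40,u[0]-45:u[0]+45],None,fx=7,fy=7,interpolation=2))
c=read_camera("top"); m=masks_of(c,'stand')
for t in m[:2]: print('st',t['score'],t['bbox'],*fit(c,'stand',(.5,.006),.022,t['mask']))
```

```text
[0.4979 0.0061 0.0939] [2.2166 2.2251 0.0003] [-1.1555 -0.0321 -1.966 ]
0.08843454353821312
[(0.68, [221.5, 146.9, 269.1, 172.9])]
[0.4793 0.0252] 0.25021051365331415
```

View pics/s5.png

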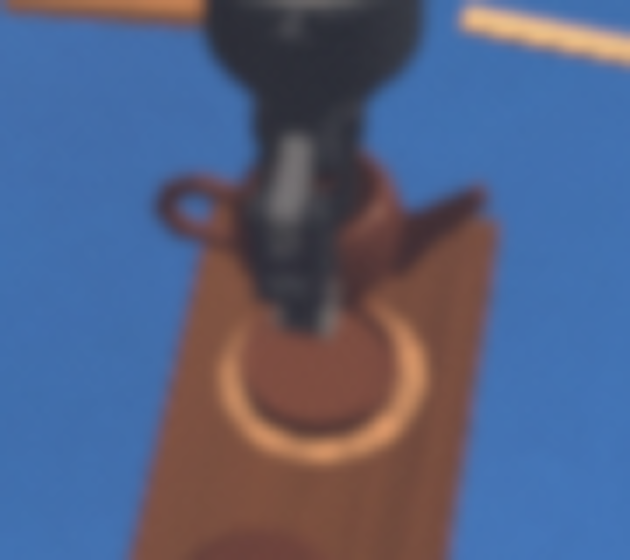

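Run:
```python
from fit import *
np.set_printoptions(precision=1,suppress=True)
c=read_camera("scene"); s=status.read_state(); x,y,z=s['tool_pos']; z0=z-.0055
u=proj(c,[.5,.005,.08])[0].astype(int); o=u-[45,40]
f=lambda P:(proj(c,P)-o)*7
print('finger tip front',f([[x+.034,y,z+.007],[x+.034,y,z+.04],[x+.04,y,z+.02]]))
print('spout tip',f([x,y+.064,z0+.057]),'handle',f([[x,y-.061,z0+.03],[x,y-.061,z0+.035]]))
a=np.linspace(0,2*np.pi,90)
for h,r in((.027,.032),(.05,.0255)):
  p=f(np.c_[x+r*np.cos(a),y+r*np.sin(a),np.full(90,z0+h)]); print(h,p.min(0),p.max(0))
m=masks_of(c,'pot')[0]['mask']; vs,us=np.nonzero(m); print('mask ext',(us.min()-o[0])*7,(us.max()+1-o[0])*7,(us.max()+us.min())/2)
```

```text
finger tip front [[302.4 317.6]
 [300.4 262. ]
 [299.  309.2]]
spout tip [[491.9 188.3]] handle [[152.8 197.1]
 [151.9 188.5]]
0.027 [229.2 153.9] [403.2 289.9]
0.05 [244.5 127. ] [385.8 236.2]
mask ext 154 490 245.5
```

drive_tool([
  [0, 0, 0, -0.0005, 0.003, 0.01, 0.4],
  [0, 0, 0, 0, 0, 0.018, 0.4],
  [0, 0, 0, 0, 0, 0.012, 0.4],
  [0, 0, 0, 0, 0, 0.006, 0.4],
  [0, 0, 0, 0, 0, 0.003, 0.4],
  [0, 0, 0, 0, 0, 0.001, 0.4],
  [0, 0, 0, 0, 0, 0, 0.4],
  [0, 0, 0, 0, 0, 0, 0.4],
])

```text
time: 20.02
tool_pos: [0.5016, 0.0059, 0.0438]
tcp_rot: [2.217, 2.225, 0.001]
wrist_force: [-0.2, 0.3, -2.6]
width: 0.743
grip_force: 39.2
```

drive_tool([
  [0, 0, 0, 0, 0, 0.0015, 0.4],
  [0, 0, 0, 0, 0, 0.0015, 0.4],
  [0, 0, 0, 0, 0, 0, 0.4],
  [0, 0, 0, 0, 0, 0, 0.4],
])

```text
time: 20.35
tool_pos: [0.501, 0.006, 0.0404]
tcp_rot: [2.218, 2.225, 0.0]
wrist_force: [-0.4, 0.6, -2.1]
width: 0.747
grip_force: 39.2
```

drive_tool([
  [0, 0, 0, 0, 0, 0.001, 0.4],
  [0, 0, 0, 0, 0, 0.001, 0.4],
  [0, 0, 0, 0, 0, 0, 0.4],
  [0, 0, 0, 0, 0, 0, 0.4],
])

```text
time: 20.68
tool_pos: [0.5012, 0.0059, 0.0386]
tcp_rot: [2.217, 2.225, 0.0]
wrist_force: [-1.6, -0.1, 1.6]
width: 0.745
grip_force: 39.5
```

drive_tool([
  [0, 0, 0, 0, 0, 0, 0.85],
  [0, 0, 0, 0, 0, 0, 1],
  [0, 0, 0, 0, 0, 0, 1],
  [0, 0, 0, 0, 0, 0, 1],
  [0, 0, 0, 0, 0, -0.02, 1],
  [0, 0, 0, 0, 0, -0.04, 1],
  [0, 0, 0, 0, 0, -0.04, 1],
  [0, 0, 0, 0, 0, -0.03, 1],
])

```text
time: 21.35
tool_pos: [0.5016, 0.0059, 0.1711]
tcp_rot: [2.217, 2.224, 0.002]
wrist_force: [0.6, -0.5, 0.6]
width: 1.004
grip_force: 0.0
```

drive_tool([
  [0, 0, 0, -0.0365, 0.0139, 0, 0.5],
  [0, 0, 0, -0.0365, 0.0139, 0, 0.5],
  [0, 0, 0, -0.0365, 0.0139, 0, 0.5],
  [0, 0, 0, -0.0365, 0.0139, 0, 0.5],
  [0, 0, 0, -0.0365, 0.0139, 0, 0.5],
  [0, 0, 0, -0.0365, 0.0139, 0, 0.5],
  [0, 0, 0, -0.0365, 0.0139, 0, 0.5],
  [0, 0, 0, -0.0365, 0.0139, 0, 0.5],
])

```text
time: 22.02
tool_pos: [0.6134, -0.2876, 0.168]
tcp_rot: [-2.218, -2.225, -0.0]
wrist_force: [0.8, -0.1, -0.0]
width: 0.502
grip_force: 0.0
```

drive_tool([
  [0, 0, 0, 0, 0, 0, 0.5],
  [0, 0, 0, 0, 0, 0, 0.5],
  [0, 0, 0, 0, 0, 0, 0.5],
])

```text
time: 22.27
tool_pos: [0.6126, -0.2853, 0.1675]
tcp_rot: [-2.217, -2.223, 0.0]
wrist_force: [0.1, 1.0, 0.2]
width: 0.501
grip_force: 0.0
```

```bash
python3 - <<'E'
from fit import *
np.set_printoptions(precision=4,suppress=True)
s=status.read_state();print(s['tool_pos'],s['tcp_rot'],s['width'])
for n in("scene","top"):
    c=read_camera(n); m=masks_of(c,'pot')
    if m: print(n,m[0]['score'],m[0]['bbox'],*fit(c,'pot',(.501,.006),.033,m[0]['mask'],44,26))
    a=np.linspace(0,2*np.pi,60); P=np.c_[.501+.0255*np.cos(a),.006+.0255*np.sin(a),np.full(60,.083)]
    Q=np.c_[.6126+.0255*np.cos(a),-.2857+.0255*np.sin(a),np.full(60,.014)]
    im=cv2.resize(c["color"],None,fx=6,fy=6,interpolation=2)
    for R,col in((P,(255,255,0)),(Q,(255,255,0))):
        for p in proj(c,R): cv2.circle(im,tuple(((p+.5)*6).astype(int)),1,col,-1)
    u=(proj(c,[[.501,.006,.06],[.6126,-.2857,.02]])*6).astype(int)
    t=[im[v[1]-160:v[1]+160,v[0]-190:v[0]+190] for v in u]
    save(n+'6',np.hstack(t))
E
cd pics; python3 -c "
import cv2,numpy as np;a=cv2.imread('scene6.png');b=cv2.imread('top6.png');x=np.vstack([a,b]);cv2.imwrite('six.png',cv2.resize(x,None,fx=.93,fy=.93))"
```

```text
[ 0.6126 -0.2853  0.1675] [-2.2172 -2.2231  0.0001] 0.501341780808267
scene 0.68 [225.0, 162.5, 270.9, 186.5] [0.502  0.0049] 0.8833273316528628
top 0.62 [259.3, 195.0, 303.4, 222.1] [0.5021 0.0068] 0.914947216890595
```

View pics/six.png

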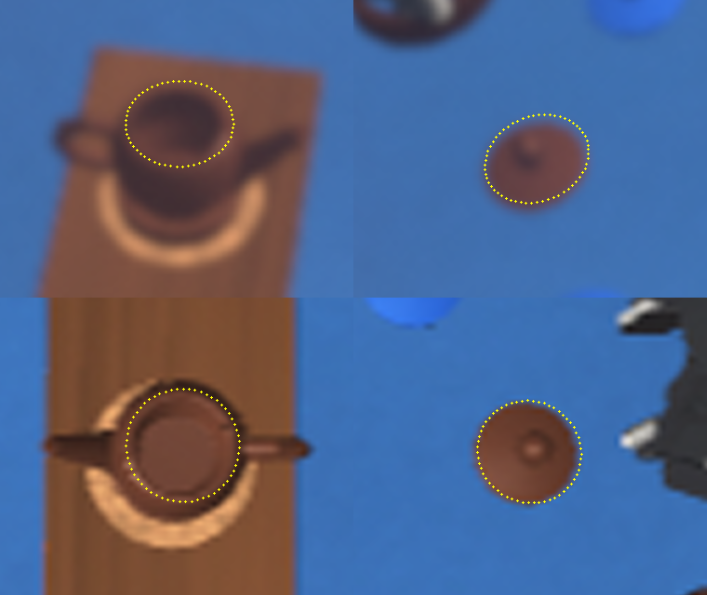

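drive_tool([
  [0, 0, 0, -0.0005, 0, 0.025, 0.5],
  [0, 0, 0, 0, 0, 0.035, 0.5],
  [0, 0, 0, 0, 0, 0.035, 0.5],
  [0, 0, 0, 0, 0, 0.03, 0.5],
  [0, 0, 0, 0, 0, 0.015, 0.5],
  [0, 0, 0, 0, 0, 0.008, 0.5],
  [0, 0, 0, 0, 0, 0.003, 0.5],
  [0, 0, 0, 0, 0, 0, 0.5],
])

```text
time: 23.13
tool_pos: [0.6138, -0.2862, 0.018]
tcp_rot: [2.216, 2.225, 0.001]
wrist_force: [-0.4, -0.5, -0.3]
width: 0.499
grip_force: 0.0
```

drive_tool([
  [0, 0, 0, 0, 0, 0, 0.35],
  [0, 0, 0, 0, 0, 0, 0.25],
  [0, 0, 0, 0, 0, 0, 0.2],
  [0, 0, 0, 0, 0, 0, 0.15],
  [0, 0, 0, 0, 0, 0, 0.1],
  [0, 0, 0, 0, 0, 0, 0],
  [0, 0, 0, 0, 0, 0, 0],
  [0, 0, 0, 0, 0, 0, 0],
], force=25)

```text
time: 23.8
tool_pos: [0.6144, -0.2869, 0.0193]
tcp_rot: [2.216, 2.223, 0.001]
wrist_force: [0.1, -0.1, 6.1]
width: 0.154
grip_force: 24.4
```

drive_tool([
  [0, 0, 0, 0, 0, -0.008, 0],
  [0, 0, 0, 0, 0, -0.02, 0],
  [0, 0, 0, 0, 0, -0.03, 0],
  [0, 0, 0, 0, 0, -0.03, 0],
  [0, 0, 0, 0, 0, -0.025, 0],
  [0, 0, 0, 0, 0, -0.012, 0],
  [0, 0, 0, 0, 0, 0, 0],
  [0, 0, 0, 0, 0, 0, 0],
])

```text
time: 24.47
tool_pos: [0.6132, -0.2863, 0.1425]
tcp_rot: [2.217, 2.225, 0.0]
wrist_force: [-0.2, -0.3, -0.2]
width: 0.158
grip_force: 24.4
```

Run:
```python
from fit import *
np.set_printoptions(precision=4,suppress=True)
s=status.read_state();x,y,z=s['tool_pos'];print(s['tool_pos'],s['width'],s['grip_force'])
z0=z-.0193; T=[]
for n in("scene","top"):
    c=read_camera(n); m=masks_of(c,'lid')
    for t in m[:3]: print(n,t['score'],t['bbox'],proj(c,[x,y,z0+.01])[0])
    b=min(m,key=lambda t:np.hypot(*(np.array([(t['bbox'][0]+t['bbox'][2])/2,(t['bbox'][1]+t['bbox'][3])/2])-proj(c,[x,y,z0+.01])[0])))
    print(n,*fit(c,'lid',(x,y),z0,b['mask'],0,22))
    u=proj(c,[x,y,z0+.01])[0].astype(int); T.append(cv2.resize(c["color"][u[1]-30:u[1]+30,u[0]-30:u[0]+30],None,fx=6,fy=6,interpolation=2))
save('s7',np.hstack(T))
```

```text
[ 0.6132 -0.2863  0.1425] 0.15788038345728614 24.448610566523712
scene 0.75 [136.4, 229.1, 153.2, 245.3] [121.1829 178.2073]
scene 0.6 [137.4, 168.4, 160.4, 185.6] [121.1829 178.2073]
scene 0.48 [109.5, 170.2, 132.5, 189.9] [121.1829 178.2073]
scene [ 0.6172 -0.2857] 0.5646986216827813
top 0.61 [369.9, 202.6, 388.4, 221.5] [400.3892 163.1949]
top 0.55 [356.8, 135.6, 375.5, 151.2] [400.3892 163.1949]
top [ 0.6132 -0.2863] 0.0
```

View pics/s7.png

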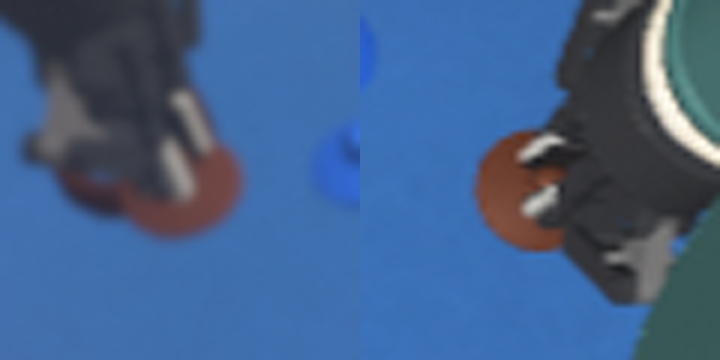

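Run:
```python
from fit import *
np.set_printoptions(precision=2,suppress=True)
x,y,z=status.read_state()['tool_pos'];z0=z-.0193; a=np.linspace(0,2*np.pi,180)
for n in("scene","top"):
    c=read_camera(n)
    p=np.vstack([proj(c,np.c_[x+.0255*np.cos(a),y+.0255*np.sin(a),np.full(180,z0+h)]) for h in(.008,.014)])+.5
    g=c["color"].astype(np.float32); o=np.floor(p.min(0)-4).astype(int)
    d=g[...,0]-.75*g[...,2]; w=np.hypot(*(np.indices(d.shape)[::-1]-p.mean(0)[:,None,None]))<17
    m=((d>18)&(g[...,0]>85)&w); m=cv2.morphologyEx(m.astype(np.uint8),cv2.MORPH_OPEN,np.ones((3,3)))
    vs,us=np.nonzero(m); print(n,'pred',p.min(0),p.max(0),'obs',us.min(),vs.min(),us.max()+1,vs.max()+1)
    q=cv2.findContours(m,0,1)[0]; q=max(q,key=cv2.contourArea)[:,0];
```

```text
scene pred [111.96 169.78] [132.93 187.87] obs 114 164 132 187
top pred [389.44 154.06] [411.11 175.03] obs 389 155 403 175
```

drive_tool([
  [0, 0, 0, 0.015, -0.006, 0, 0],
  [0, 0, 0, 0.032, -0.0122, 0, 0],
  [0, 0, 0, 0.036, -0.0138, 0, 0],
  [0, 0, 0, 0.036, -0.0138, 0, 0],
  [0, 0, 0, 0.036, -0.0138, 0, 0],
  [0, 0, 0, 0.036, -0.0138, 0, 0],
  [0, 0, 0, 0.036, -0.0138, 0, 0],
  [0, 0, 0, 0.032, -0.0122, 0, 0],
])

```text
time: 25.43
tool_pos: [0.5112, -0.0256, 0.1414]
tcp_rot: [-2.217, -2.224, 0.001]
wrist_force: [1.0, -0.8, 0.2]
width: 0.156
grip_force: 24.5
```

drive_tool([
  [0, 0, 0, 0.022, -0.008, 0, 0],
  [0, 0, 0, 0.0113, -0.0043, 0, 0],
  [0, 0, 0, 0, 0, 0, 0],
  [0, 0, 0, 0, 0, 0.01, 0],
  [0, 0, 0, 0, 0, 0.01, 0],
  [0, 0, 0, 0, 0, 0, 0],
  [0, 0, 0, 0, 0, 0, 0],
  [0, 0, 0, 0, 0, 0, 0],
])

```text
time: 26.1
tool_pos: [0.5005, 0.0048, 0.1216]
tcp_rot: [-2.219, -2.223, 0.001]
wrist_force: [0.3, 0.5, -0.8]
width: 0.154
grip_force: 24.5
```

drive_tool([
  [0, 0, 0, 0.001, 0.001, 0.006, 0],
  [0, 0, 0, 0, 0, 0.005, 0],
  [0, 0, 0, 0, 0, 0.003, 0],
  [0, 0, 0, 0, 0, 0, 0],
  [0, 0, 0, 0, 0, 0, 0],
  [0, 0, 0, 0, 0, 0, 0],
])

```text
time: 26.6
tool_pos: [0.5015, 0.0067, 0.1083]
tcp_rot: [2.218, 2.225, -0.0]
wrist_force: [0.3, 0.1, -0.8]
width: 0.155
grip_force: 24.5
```

Run:
```python
from fit import *
x,y,z=status.read_state()['tool_pos'];print(x,y,z);T=[]
for n in("scene","top"):
    c=read_camera(n); u=proj(c,[.5015,.006,.08])[0].astype(int); T.append(cv2.resize(c["color"][u[1]-30:u[1]+30,u[0]-30:u[0]+30],None,fx=6.5,fy=6.5,interpolation=2))
save('s8',np.hstack(T))
```

```text
0.5014866246377645 0.006742318007614534 0.10831331193377816
```

View pics/s8.png

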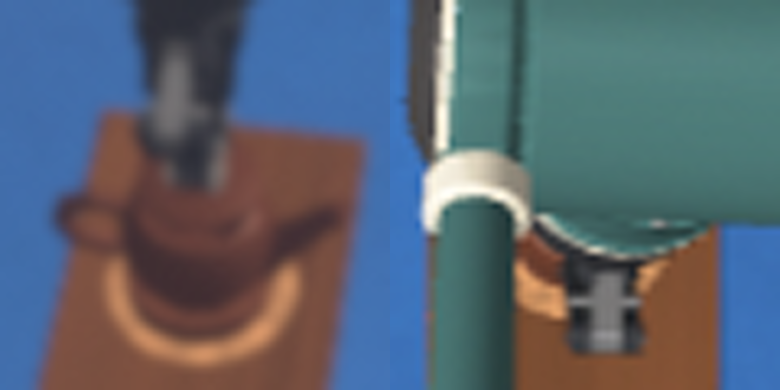

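Scene view (left half): the lid hovers level above the mouth, roughly over the middle of the pot at crop (200,210). Next I'll lower it in small steps and watch the force.

drive_tool([
  [0, 0, 0, -0.0005, 0, 0.002, 0],
  [0, 0, 0, 0, 0, 0.002, 0],
  [0, 0, 0, 0, 0, 0.002, 0],
  [0, 0, 0, 0, 0, 0.001, 0],
  [0, 0, 0, 0, 0, 0, 0],
  [0, 0, 0, 0, 0, 0, 0],
])

```text
time: 27.2
tool_pos: [0.5013, 0.0062, 0.1011]
tcp_rot: [-2.218, -2.225, 0.0]
wrist_force: [-0.1, -0.6, -0.4]
width: 0.156
grip_force: 24.5
```

drive_tool([
  [0, 0, 0, 0, 0, 0.0015, 0],
  [0, 0, 0, 0, 0, 0.0015, 0],
  [0, 0, 0, 0, 0, 0, 0],
  [0, 0, 0, 0, 0, 0, 0],
])

```text
time: 27.53
tool_pos: [0.5013, 0.0062, 0.0981]
tcp_rot: [-2.218, -2.225, 0.0]
wrist_force: [0.2, 0.0, 0.1]
width: 0.156
grip_force: 24.5
```

Already 4 mm into the mouth with no contact force.

drive_tool([
  [0, 0, 0, 0, 0, 0.0015, 0],
  [0, 0, 0, 0, 0, 0.001, 0],
  [0, 0, 0, 0, 0, 0.0005, 0],
  [0, 0, 0, 0, 0, 0, 0],
  [0, 0, 0, 0, 0, 0, 0],
])

```text
time: 27.95
tool_pos: [0.5014, 0.0063, 0.0952]
tcp_rot: [-2.218, -2.225, 0.0]
wrist_force: [-0.4, -0.5, -1.0]
width: 0.158
grip_force: 24.5
```

drive_tool([
  [0, 0, 0, 0, 0, 0.0005, 0],
  [0, 0, 0, 0, 0, 0, 0],
  [0, 0, 0, 0, 0, 0, 0],
])

```text
time: 28.2
tool_pos: [0.5015, 0.0062, 0.0948]
tcp_rot: [2.218, 2.225, 0.0]
wrist_force: [0.3, 0.6, -0.4]
width: 0.154
grip_force: 24.5
```

drive_tool([
  [0, 0, 0, 0, 0, 0.0007, 0],
  [0, 0, 0, 0, 0, 0.0005, 0],
  [0, 0, 0, 0, 0, 0, 0],
  [0, 0, 0, 0, 0, 0, 0],
])

```text
time: 28.53
tool_pos: [0.5017, 0.0062, 0.0941]
tcp_rot: [2.217, 2.225, 0.001]
wrist_force: [-1.1, -0.5, 4.9]
width: 0.154
grip_force: 24.9
```

drive_tool([
  [0, 0, 0, 0, 0, 0, 0.25],
  [0, 0, 0, 0, 0, 0, 0.4],
  [0, 0, 0, 0, 0, 0, 0.4],
  [0, 0, 0, 0, 0, 0, 0.4],
  [0, 0, 0, 0, 0, -0.01, 0.4],
  [0, 0, 0, 0, 0, -0.025, 0.4],
  [0, 0, 0, 0, 0, -0.04, 0.4],
  [0, 0, 0, 0, 0, -0.04, 0.4],
])

```text
time: 29.2
tool_pos: [0.4999, 0.0063, 0.2089]
tcp_rot: [-2.216, -2.223, 0.004]
wrist_force: [1.6, -0.1, -0.5]
width: 0.4
grip_force: 0.0
```

drive_tool([
  [0, 0, 0, -0.04, 0, 0, 0.4],
  [0, 0, 0, -0.04, 0, 0, 0.4],
  [0, 0, 0, -0.04, 0, 0, 0.4],
  [0, 0, 0, -0.04, 0, 0, 0.4],
  [0, 0, 0, -0.04, 0, 0, 0.4],
  [0, 0, 0, -0.04, 0, 0, 0.4],
  [0, 0, 0, 0, 0, 0, 0.4],
  [0, 0, 0, 0, 0, 0, 0.4],
])

```text
time: 29.87
tool_pos: [0.5021, -0.2358, 0.2091]
tcp_rot: [2.222, 2.22, 0.0]
wrist_force: [-0.3, 0.3, 0.2]
width: 0.403
grip_force: 0.0
```

Run:
```python
from fit import *
np.set_printoptions(precision=4,suppress=True);T=[]
print(status.read_state()['tool_pos'])
for n in("scene","top"):
    c=read_camera(n)
    for k,x0,z0 in(('lid',(.5015,.006),.075),('pot',(.5015,.006),.033),('caddy',(.648,.007),.022)):
        for m in masks_of(c,k)[:4]:
            b=m['bbox'];p=proj(c,[*x0,z0+.02])[0]
            if abs((b[0]+b[2])/2-p[0])<8 and abs((b[1]+b[3])/2-p[1])<10: print(n,k,m['score'],b,*fit(c,k,x0,z0,m['mask'],44*(k=='pot'),26))
    u=proj(c,[.55,.006,.06])[0].astype(int); T.append(cv2.resize(c["color"][u[1]-38:u[1]+38,u[0]-32:u[0]+32],None,fx=6,fy=6,interpolation=2))
save('s9',np.hstack(T))
```

```text
[ 0.5021 -0.2358  0.2091]
scene lid 0.61 [238.6, 163.1, 258.6, 175.4] [0.5052 0.005 ] 0.9278044322595385
scene pot 0.94 [228.3, 166.6, 267.8, 186.4] [0.5015 0.006 ] 0.0
scene caddy 0.69 [224.3, 204.7, 252.8, 236.0] [0.6482 0.0087] 0.9165920742127106
top lid 0.54 [267.8, 198.6, 292.6, 218.1] [0.5015 0.0069] 0.9540187603457789
top pot 0.56 [255.0, 194.8, 301.8, 221.9] [0.5015 0.006 ] 0.0
top caddy 0.79 [266.8, 142.3, 289.2, 170.4] [0.6477 0.011 ] 0.8633636969562319
```

View pics/s9.png

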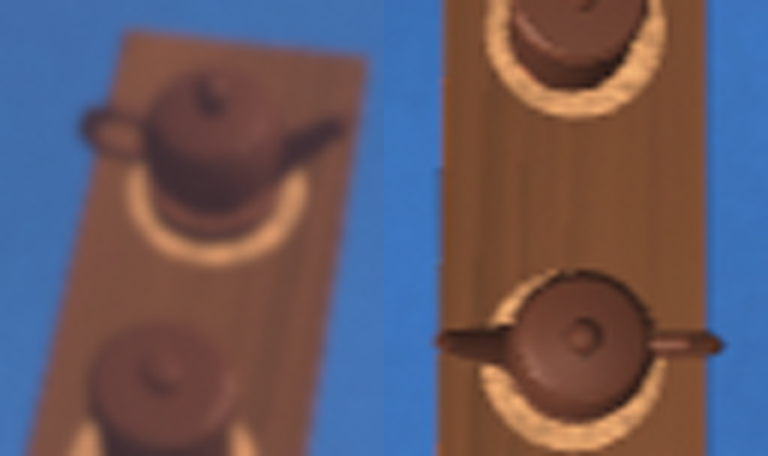

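The lid is level and home on the pot, the spout lies across the board, and the caddy is on the front mat. The arm is clear, so I'll hand it in.

```bash
python3 -c "
from workcell import workorder; print(workorder.finish_job())"
```

```text
the job is handed in; nothing more can be done
None
```

The job is handed in (no verdict came back): the last pictures show the caddy on the front mat, with the stand, small teapot (spout and handle across the board) and its lid fully down on the back mat; the big pot's lid and the cup were not handled.

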